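# Find the new balance point of the terminal driver on its hanger

### The arm

A 6-joint arm with a two-finger parallel gripper is mounted at the origin on the work surface. World frame = base frame: x ahead of the robot, y to its left, z up, the work surface at z = 0. Lengths are in m, angles in rad, forces in N, time in s.
With the tool pointing down it reaches from about 0.3 to 0.775 m from the base axis. Payload 14.6 kg.
Tool frame: the origin (TCP) lies between the finger pads; the fingertips stand ctrl.tip_extent ahead of it and the grasp point (between the pads) lies 3 mm ahead of it (ctrl.tip_extent is the distance from the TCP to the fingertips, in m); z points along the fingers, y is the line along which they close (so a half turn about z gives the same grasp; the last joint's range is limited). The gripper opens to 94 mm and grips with 3 to 60 N. Pads are 16 mm wide; open, the fingers measure 119 mm over their backs; the gripper's body (75 mm by 177 mm) begins 78 mm behind the grasp point.
Start: joints at [-1.302, 0.3, 1.521, -0, 1.321, -0.067], TCP at [0.181, -0.519, 0.227] pointing down, gripper open.
Joint ranges: [-3.03, 3.03], [-0.79, 2.21], [0.23, 2.52], [-1.04, 4.18], [0, 3.07], [-2.55, 2.55]. Speed limits (rad/s): [2.22, 2.22, 2.57, 3.14, 3.14, 3.14].

### API

Orientations are given as [roll, pitch, yaw] about the fixed x, y, z axes, in that order (R = Rz(yaw) Ry(pitch) Rx(roll)).
In Python, from station import ctrl gives the robot as it stands.
- The arm moves only by the tool shift_gripper, called after ">>>" as a command line: name --argument value ..., lists and objects as JSON in quotes. Schema: {"type":"object","properties":{"increments":{"type":"array","items":{"type":"object","properties":{"sx":{"type":"number"},"sy":{"type":"number"},"sz":{"type":"number"},"rx":{"type":"number"},"ry":{"type":"number"},"rz":{"type":"number"}},"additionalProperties":false},"minItems":1,"maxItems":10},"aperture":{"type":"number"},"squeeze":{"type":"number"},"only":{"type":"string"},"quiet":{"type":"boolean"},"lines":{"type":"string"}},"required":["increments"],"additionalProperties":false}. increments is a list of rows, 1 to 10 of them, each an object with the fields sx, sy, sz (the shift in shares of the most that a row can go, 1 being 50 mm), rx, ry, rz (a rotation vector in units of 0.2 rad); a field left out counts as zero; each row shifts and turns the commanded pose from where the row before left it, along the tool's axes as they then stand; what a row does not reach is not made up. A row lasts 1/10 s, in which the tool goes at most 0.05 m and 0.15 rad, less where a joint would pass 70% of its speed; a pose out of reach is approached as far as the arm can. aperture is the finger opening in m, set as the call begins (left out keeps the last). The fingers move at their own pace and stop on an object; squeeze is the grip in N (left out, the last holds). Time passes only in rows, so rows that do not move let the fingers close. The tool returns the time, the measured TCP pose, the force, the opening and the grip force at its end. only (a regular expression) keeps the lines of the reply that match it, lines (a string "A,B") keeps lines A to B, and quiet returns only ok. Input that does not fit is refused with a message, and nothing moves.
- ctrl.get_obs(): the state, without advancing time (a new reading comes with each control period).
- ctrl.camera(name): name is "scene" or "side" or "wrist"; returns a dict with "pixels" (400x640x3 uint8, blue, green, red), "fx", "fy", "cx", "cy" (pixels), "extrinsics" (4x4, takes a point from camera to world coordinates). Camera axes: x right, y up, looking along -z (the intrinsics and any distortion apply to the point x, -y, -z); pixel columns grow to the right and rows downward; lengths in m; the calibration is good to about 2 mm. The wrist camera is an equidistant fisheye: a pixel r from the principal point sees the ray r / f radians off the axis. A picture is of the moment at which its call begins. There is no depth.
- ctrl.hand_in(): hands the job in; it is judged then, once.
The state is a dict: "time_s": time; "qpos": joint angles; "joint_vel": joint speeds; "tau": joint torques, N m; "ee_pos": TCP position; "eef_rot": TCP orientation; "force": force on the tool from outside, world axes, zero at the start; "moment": the same for the moment, N m; "grip_width": finger opening in m; "grip_force": force on a finger pad.
Only numpy, scipy, OpenCV 4.12 (cv2) and the standard library are available. Lean on these libraries where they do the work, as an engineer would, in place of code of your own. Each camera call takes 0.05 s, during which the arm holds its last target. There are 200 camera calls.

### The job

The driver has been given another screwing head, so its old hanging point no longer balances it. Hang it on the hook by the yellow mark of its bail, let go and see how it tips; then take it again and hang it from another point of the bail, trying as often as you need, until it hangs from the hook still and level with nothing holding it. Do not let it fall over, and leave the other things on the bench where they are.

Things in the scene. Friction and masses are not known exactly. Their poses are not given: they have to be found in the camera images.
- driver: cordless in-line screwdriver, 208 mm long: blue round housing 39 mm across, two square black rubber bumpers (46 mm) on which it stands, steel head at the nose, wire bail on top. Origin: middle of the underside, below the yellow mark; x towards the nose, z up. Rear end at x = -96 mm; housing axis at z = 23, its top at 43 mm. 0.44 to 0.61 kg. It starts standing on the bench, bail up
- bail_mark (a point): middle of the yellow mark, a painted band 16 mm wide round the middle of the bail, on the bail's axis; axes as the driver's. The bail is a straight steel bar 8 mm thick along x, axis at driver z = 95 mm, from x = -80 to +80 mm; at each end a leg slopes inwards down to a bumper (at x = -66 and +40 mm). The window between bail and housing is 48 mm high, open from side to side
- nose_tip (a point): tip of the bit, x = 112, z = 23 mm on the driver. The weight of the head is unknown, so the balance point lies on the nose side of the mark, up to 35 mm off. The centre of mass is 69 mm below the bail's axis: let go, the driver tips, heavy end low, by about atan(distance from hook to balance point / 77 mm). It swings a second or two and hardly slips on the hook
- hanger: tool hanger screwed to the bench: grey foot 85 x 110 x 12 mm, steel post 22 mm thick with a black block (30 mm) at its head, red rubber-covered hook pointing along the hanger's -x, roughly towards the robot. Origin: on the bench straight below the hook's seat; z up; the post stands at x = +72 mm, y = 0, its head ends at z = 215 mm
- hook_seat (a point): where the axis of a seated bail lies, 199 mm above the bench; axes as the hanger's. The hook is a round bar 10 mm thick in the plane y = 0 that runs from the post at z = 202 mm, dips to a V-shaped seat and rises to its free tip. It goes through the window under the bail, with the bail lying along the hanger's y, nose to either side; a hand on the bail beside it keeps some 35 to 45 mm away
- hook_tip (a point): top of the hook's free tip, 21 mm out from the seat (hanger -x) and 12 mm above it. The driver is brought in from this end, moving along the hanger's +x with the bail's axis at least 17 mm and at most 32 mm above the seat, then lowered into the seat; it comes off the same way back
- module: bystander: black power module, box 75 x 150 x 85 mm with terminal screws on its -x face, about 1.1 kg; origin at the centre of its underside
- spray: bystander: white bottle with green cap, 52 mm across, 170 mm tall; origin at the centre of its underside
- tub: bystander: yellow tub of terminal screws, 100 x 130 x 45 mm; origin at the centre of its underside

How it is judged:
On the way:
1. the driver hangs free of the fingers from the hook at the yellow mark (hook within 14 mm of the middle of the mark) (contact force between driver and hanger above 2 N and contact force between the fingers and driver below 0.1 N and height (world z) of driver above 0.05 m and z of hook_seat in the frame of driver between 0.08 and 0.11 m and y of hook_seat in the frame of driver between -0.015 and 0.015 m and x of hook_seat in the frame of driver between -0.014 and 0.014 m), for 0.3 s.
At the end, for the whole second after the job is handed in: the driver hangs by its bail from the hook, clear of the bench and held by nothing else, its length level within 4 degrees, at rest; module, bottle and tub are within 15 mm of where they stood (contact force between driver and hanger above 2 N and contact force between the fingers and driver below 0.1 N and height (world z) of driver above 0.05 m and z of hook_seat in the frame of driver between 0.08 and 0.11 m and y of hook_seat in the frame of driver between -0.015 and 0.015 m and angle between driver's own x axis and vertical between 1.501 and 1.641 rad and linear speed of driver below 0.03 m/s and angular speed of driver below 0.3 rad/s and distance of each of module, spray, tub from where it was at the start of the episode below 0.015 m); the robot touches nothing.
It fails at once if the driver falls or rolls over (its upright axis more than 69 degrees from vertical) (angle between driver's own z axis and vertical above 1.2 rad).
It fails at once if a bystander is shifted by more than 15 mm (distance of any of module, spray, tub from where it was at the start of the episode above 0.015 m).
It also fails if it takes over 72 s, if anything falls off the work surface, if the arm or the gripper's body presses on something with over 40 N, if the wrist force passes 120 N, or if a joint passes its speed limit or range.

## Working session

There is one attempt and no reset: what is moved stays moved. The work goes in short steps, Python scripts to look and compute and a tool call to move; the robot and the scene stay as the last step left them, time stands still between calls to the robot, and variables do not carry over. Pictures are saved under pics/ and viewed, at most 10 in all, crops included, and the job is handed in when it is done.

```bash
ls; mkdir -p pics
```

Create h.py:
```python
import numpy as np, cv2, json
from station import ctrl
def snap(n,f):
    c=ctrl.camera(n); cv2.imwrite(f'pics/{f}.png',c['pixels']); 
    np.savez(f'pics/{f}.npz',E=c['extrinsics'],k=[c['fx'],c['fy'],c['cx'],c['cy']],fish=(n=='wrist')); return c
def ray(f,u,v):
    d=np.load(f'pics/{f}.npz');E=d['E'];fx,fy,cx,cy=d['k']
    a,b=(u-cx)/fx,(v-cy)/fy
    if d['fish']:
        r=np.hypot(a,b);s=np.sin(r)/max(r,1e-9);p=np.array([a*s,-b*s,-np.cos(r)])
    else: p=np.array([a,-b,-1])
    p=E[:3,:3]@p; return E[:3,3],p/np.linalg.norm(p)
def tri(*obs):
    A=np.zeros((3,3));b=np.zeros(3)
    for f,u,v in obs:
        o,d=ray(f,u,v);P=np.eye(3)-np.outer(d,d);A+=P;b+=P@o
    x=np.linalg.solve(A,b)
    res=[np.linalg.norm((np.eye(3)-np.outer(d,d))@(x-o)) for o,d in (ray(*q) for q in obs)]
    return x,np.array(res)
def atz(f,u,v,z):
    o,d=ray(f,u,v);return o+d*(z-o[2])/d[2]
def proj(f,p):
    d=np.load(f'pics/{f}.npz');E=d['E'];fx,fy,cx,cy=d['k']
    q=E[:3,:3].T@(np.asarray(p)-E[:3,3]);q=np.array([q[0],-q[1],-q[2]])
    if d['fish']:
        r=np.hypot(q[0],q[1]);t=np.arctan2(r,q[2]);return np.array([fx*q[0]/r*t+cx,fy*q[1]/r*t+cy])
    return np.array([fx*q[0]/q[2]+cx,fy*q[1]/q[2]+cy])
```

Run:
```python
from h import *
for n in ['scene','side','wrist']:
    c=snap(n,n+'0'); print(n,c['extrinsics'][:3].round(3).tolist(),c['fx'],c['cx'])
o=ctrl.get_obs();print(o['ee_pos'],o['eef_rot'],o['grip_width'],o['force'],ctrl.tip_extent)
```

```text
pics
station.py
scene [[-0.593, -0.404, 0.697, 1.507], [0.805, -0.309, 0.506, 0.667], [0.011, 0.861, 0.508, 0.84]] 457.2877948497523 313.4666914676407
side [[-0.696, 0.37, -0.615, -0.196], [-0.718, -0.338, 0.609, 0.772], [0.017, 0.865, 0.501, 0.774]] 390.0953508569642 317.18718732669794
wrist [[0.329, 0.914, 0.236, 0.25], [-0.944, 0.319, 0.081, -0.496], [-0.001, -0.249, 0.968, 0.384]] 309.70691628693146 319.3532166463743
[ 0.18118516 -0.51912281  0.22703813] [-3.14073765e+00 -3.64655224e-05  3.35810212e-01] 0.0939446704160035 [-0.51543206  0.24729902 -0.15312644] 0.022
```

View pics/scene0.png

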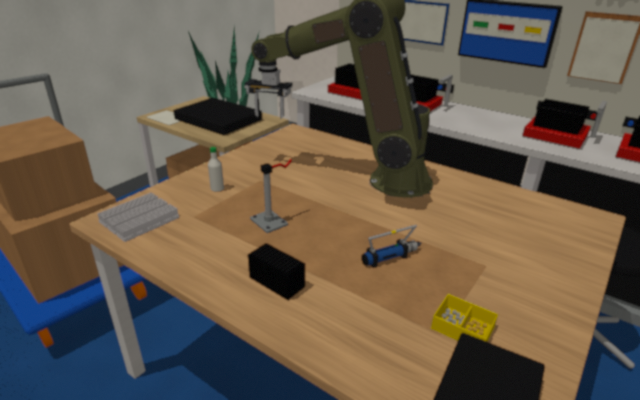

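View pics/side0.png

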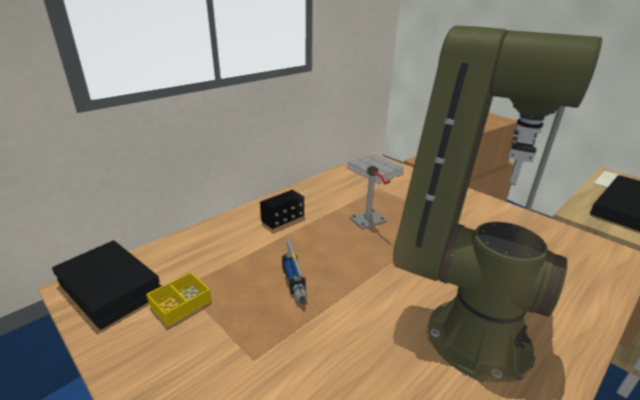

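The scene view shows the driver at about (390,250), the hanger at (268,195), the module at (276,270), the bottle at (216,170) and the tub at (465,318). In the side view the driver is at (293,275) and the hook at (380,175). Next I enlarge both views in one composite.

Run:
```python
from h import *
a=cv2.imread('pics/scene0.png');b=cv2.imread('pics/side0.png')
def cr(im,x,y,w,h,W,H): return cv2.resize(im[y:y+h,x:x+w],(W,H),interpolation=cv2.INTER_CUBIC)
top=np.hstack([cr(a,350,215,80,60,400,300),cr(a,240,150,80,60,400,300)])
bot=np.hstack([cr(b,255,230,80,60+20,400,400)[:300],cr(b,340,150,80,60,400,300)])
bot=np.hstack([cr(b,255,235,80,60,400,300) if 0 else cv2.resize(b[235:310,243:343],(400,300),interpolation=cv2.INTER_CUBIC),cr(b,335,150,80,60,400,300)])
cv2.imwrite('pics/comp0.png',np.vstack([top,bot]))
```

```text
(no output)
```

View pics/comp0.png

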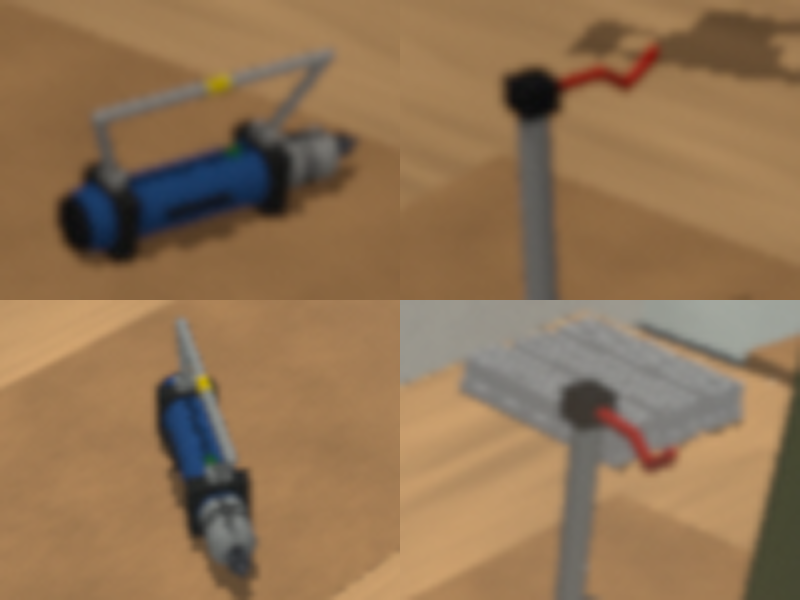

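The composite shows the yellow mark at (219,84) and (204,383), the bail ends clearly, and the hook tip at (656,46) and (672,455). I triangulate these.

Run:
```python
from h import *
A=lambda u,v,ox,oy,s:((u+.5)/s-.5+ox,(v+.5)/s-.5+oy)
def T(n,s,d): 
    x,r=tri(('scene0',*s),('side0',*d)); print(n,x.round(4),r.round(4)); return x
d1=lambda u,v:A(u,v,350,215,5); d2=lambda u,v:A(u,v-300,243,235,4)
h1=lambda u,v:A(u-400,v,240,150,5); h2=lambda u,v:A(u-400,v-300,335,150,5)
m=T('mark',d1(219,84),d2(204,383))
r=T('rear',d1(98,116),d2(181,320)); f=T('front',d1(330,54),d2(231,462)); n=T('nose',d1(352,143),d2(241,575))
print('len',np.linalg.norm(f-r),'yaw',np.degrees(np.arctan2(*(f-r)[[1,0]])), np.degrees(np.arctan2(*(n-m)[[1,0]])))
t=T('tip',h1(656,46),h2(672,455));s=T('seat',h1(628,83),h2(650,464));b=T('block',h1(531,95),h2(588,404)); j=T('junction',h1(560,86),h2(603,412))
v=b-t; print('hx dir deg',np.degrees(np.arctan2(v[1],v[0])),np.linalg.norm(v[:2]))
print('foot/base', atz('scene0',268,221,.012), atz('side0',367.5,219,.012))
```

Add to h.py:
```python
from scipy.spatial.transform import Rotation as Ro
def rpy(): 
    o=ctrl.get_obs(); return np.array(o['ee_pos']),Ro.from_euler('xyz',o['eef_rot'])
def go(p,tyaz,tool=None):
    """delta in tool frame to TCP p with tool y at azimuth tyaz deg, tool down"""
    p0,R0=tool or rpy(); Rt=Ro.from_euler('xyz',[np.pi,0,np.radians(tyaz+90)])
    d=R0.inv().apply(np.asarray(p)-p0); w=(R0.inv()*Rt).as_rotvec()
    n=np.abs(d).max()/.05; print('trans(tool)',d.round(4),'len',np.linalg.norm(d).round(4),'rot',w.round(4)); return d,w
def mrk(p,h,off): # unused offsets along heading
    return np.array(p)+off*np.array([np.cos(np.radians(h)),np.sin(np.radians(h)),0])
M=np.array([.4703,.203,.0965]);DY=151.7;S=np.array([.4716,-.2009,.199]);HX=-16.7
```

Run:
```python
from h import *
g=mrk(M,DY,.04);g[2]=.18;print(g);go(g,61.7)
```

```text
[0.43508091 0.22196353 0.18      ]
trans(tool) [ 0.4839 -0.616   0.0476] len 0.7848 rot [-4.0000e-04 -1.0000e-03 -2.3119e+00]
```

The rows are not in the units I measure in: shifts go in shares of 50 mm and turns go in units of 0.2 rad. I convert before sending: -0.038 m is -0.76, 0.03 m is 0.6.

>>> shift_gripper --increments '[{"sx":0.6, "sy":-0.76, "sz":0.04}, {"sx":0.6, "sy":-0.76, "sz":0.04}, {"sx":0.6, "sy":-0.76, "sz":0.04}, {"sx":0.6, "sy":-0.76, "sz":0.04}, {"sx":0.6, "sy":-0.76, "sz":0.04}, {"sx":0.6, "sy":-0.76, "sz":0.04}, {"sx":0.6, "sy":-0.76, "sz":0.04}, {"sx":0.6, "sy":-0.76, "sz":0.04}, {"sx":0.6, "sy":-0.76, "sz":0.04}, {"sx":0.6, "sy":-0.76, "sz":0.04}]' --aperture 0.09

```text
time_s: 1.15
ee_pos: [0.3393, -0.0597, 0.2076]
eef_rot: [3.141, -0.001, 0.335]
force: [1.1, -0.8, -0.1]
grip_width: 0.0904
grip_force: 0.0
```

>>> shift_gripper --increments '[{"sx":0.6, "sy":-0.76, "sz":0.06}, {"sx":0.6, "sy":-0.76, "sz":0.06}, {"sx":0.6, "sy":-0.76, "sz":0.06}, {"sx":0.6, "sy":-0.76, "sz":0.06}, {"sx":0.6, "sy":-0.76, "sz":0.06}, {"rz":-0.7}, {"rz":-0.7}, {"rz":-0.7}, {"rz":-0.7}, {"rz":-0.7}]'

```text
time_s: 2.15
ee_pos: [0.4181, 0.1672, 0.1923]
eef_rot: [-3.141, 0.0, 1.042]
force: [0.3, 0.7, -0.2]
grip_width: 0.0899
grip_force: 0.0
```

>>> shift_gripper --increments '[{"rz":-0.7}, {"rz":-0.7}, {"rz":-0.7}, {"rz":-0.7}, {"rz":-0.7}, {"rz":-0.7}, {"rz":-0.7}, {"rz":-0.7}, {"rz":-0.7}, {"rz":-0.7}]'

```text
time_s: 3.15
ee_pos: [0.4182, 0.1671, 0.1923]
eef_rot: [-3.141, -0.0, 2.442]
force: [0.5, -0.3, -1.1]
grip_width: 0.0901
grip_force: 0.0
```

Run:
```python
from h import *
g=mrk(M,DY,.04);g[2]=.18;go(g,61.7);snap('wrist','w1')
for o in (-.08,0,.08):print(proj('w1',mrk(M,DY,o)))
a=cv2.imread('pics/w1.png');cv2.imwrite('pics/w1.png',a)
```

```text
trans(tool) [0.0224 0.0528 0.0123] len 0.0587 rot [-0.0003 -0.0003 -0.2061]
[397.88847791 297.59015035]
[388.40770185 223.03536745]
[373.43422608 132.47230893]
```

View pics/w1.png

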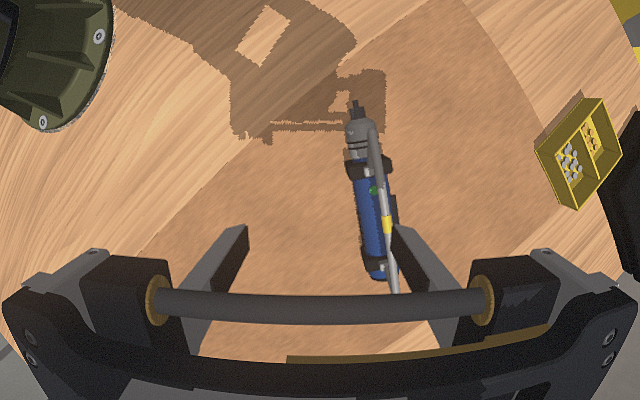

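The mark is seen at (387,225), against a predicted (388,223), so the model holds. I align, descend and grip 40 mm nose-ward of the mark.

Converted, 0.031 m is 0.62, 0.026 m is 0.52, -0.103 rad is -0.515.

>>> shift_gripper --increments '[{"sx":0.22, "sy":0.52}, {"sx":0.22, "sy":0.54}, {"rz":-0.515}, {"rz":-0.515}, {"sz":0.62}, {"sz":0.62}, {"sz":0.62}, {}]' --aperture 0.05

```text
time_s: 4.0
ee_pos: [0.4341, 0.221, 0.0962]
eef_rot: [-3.137, -0.004, 2.639]
force: [0.1, -0.7, 0.8]
grip_width: 0.0499
grip_force: 0.0
```

Run:
```python
from h import *
g=mrk(M,DY,.04);g[2]=.0995;go(g,61.7)
```

```text
trans(tool) [-0.0004  0.0013 -0.0033] len 0.0035 rot [-0.005  -0.004  -0.0084]
```

>>> shift_gripper --increments '[{}, {}, {}, {}, {}, {}, {}]' --aperture 0 --squeeze 60

```text
time_s: 4.7
ee_pos: [0.436, 0.2218, 0.0997]
eef_rot: [3.141, 0.0, 2.642]
force: [-1.1, -0.6, 4.5]
grip_width: 0.006
grip_force: 60.0
```

>>> shift_gripper --increments '[{"sz":-0.2}, {"sz":-0.4}, {"sz":-0.6}, {"sz":-0.6}, {"sz":-0.4}, {"sz":-0.32}, {}, {}]'

```text
time_s: 5.5
ee_pos: [0.4356, 0.2217, 0.2249]
eef_rot: [-3.141, -0.001, 2.642]
force: [-0.3, 0.3, -4.9]
grip_width: 0.0062
grip_force: 60.0
```

Run:
```python
from h import *
snap('scene','s2');snap('side','d2')
a=cv2.imread('pics/s2.png');b=cv2.imread('pics/d2.png')
p=rpy()[0];print(p,proj('s2',p),proj('d2',p))
def cr(im,c): x,y=int(c[0]),int(c[1]);x-=50;y-=40;print(x,y);return cv2.resize(im[y:y+100,x:x+100],(400,400),interpolation=cv2.INTER_CUBIC)
cv2.imwrite('pics/c2.png',np.hstack([cr(a,proj('s2',p)),cr(b,proj('d2',p))]))
t=mrk(S,HX,-.09);t=mrk(t,73.3,.04);t[2]=.226;go(t,-16.7);print(ctrl.get_obs()['moment'])
```

```text
[0.43546958 0.22160317 0.22433786] [409.47490821 190.41706012] [296.22176215 225.3762551 ]
359 150
246 185
trans(tool) [-0.1379 -0.333  -0.0013] len 0.3604 rot [-0.0021 -0.      1.3624]
[ 0.0356539  -0.07909429 -0.06004212]
```

View pics/c2.png

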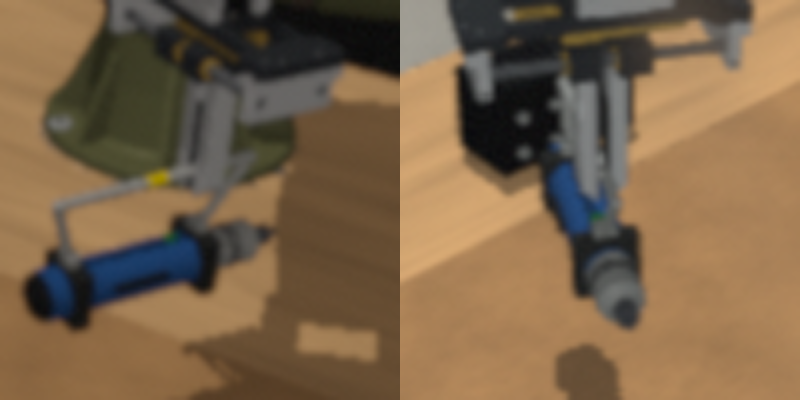

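The driver hangs level in the grip, with the mark just rearward of the fingers at (157,180) in the left crop. I rotate here, away from the hook, then carry it to the front of the hook tip.

>>> shift_gripper --increments '[{"rz":0.5}, {"rz":0.73}, {"rz":0.73}, {"rz":0.73}, {"rz":0.73}, {"rz":0.73}, {"rz":0.73}, {"rz":0.73}, {"rz":0.7}, {"rz":0.5}]'

```text
time_s: 6.6
ee_pos: [0.4356, 0.2217, 0.2244]
eef_rot: [-3.14, 0.001, 1.274]
force: [-0.1, -0.1, -3.6]
grip_width: 0.0065
grip_force: 60.0
```

>>> shift_gripper --increments '[{"sx":-0.48, "sy":0.08}, {"sx":-0.88, "sy":0.16}, {"sx":-0.88, "sy":0.16}, {"sx":-0.88, "sy":0.16}, {"sx":-0.88, "sy":0.16}, {"sx":-0.88, "sy":0.16}, {"sx":-0.88, "sy":0.16}, {"sx":-0.8, "sy":0.16}, {"sx":-0.48, "sy":0.12}, {}]'

```text
time_s: 7.6
ee_pos: [0.3976, -0.1367, 0.2246]
eef_rot: [-3.14, 0.0, 1.276]
force: [0.1, 0.5, -3.8]
grip_width: 0.006
grip_force: 60.0
```

Run:
```python
from h import *
for n in('scene','side','wrist'):snap(n,n[0]+'3')
a=cv2.imread('pics/s3.png');b=cv2.imread('pics/w3.png');d=cv2.imread('pics/d3.png') if 0 else cv2.imread('pics/s3.png')
t=mrk(S,HX,-.09);t=mrk(t,73.3,.04);t[2]=.226;go(t,-16.7);print(rpy()[0])
side=cv2.imread('pics/s3.png')
```

```bash
ls pics
```

```text
trans(tool) [-0.003  -0.0002 -0.0012] len 0.0032 rot [-0.0013 -0.0004  0.0003]
[ 0.39792605 -0.1338696   0.22484472]
c2.png
comp0.png
d2.npz
d2.png
s2.npz
s2.png
s3.npz
s3.png
scene0.npz
scene0.png
side0.npz
side0.png
w1.npz
w1.png
w3.npz
w3.png
wrist0.npz
wrist0.png
```

Run:
```python
from h import *
snap('scene','c3')
a=cv2.imread('pics/c3.png');b=cv2.imread('pics/s3.png');w=cv2.imread('pics/w3.png')
sc=a[130:230,230:363]; sd=b[130:230,320:453]
R=lambda i,W,H:cv2.resize(i,(W,H),interpolation=cv2.INTER_CUBIC)
cv2.imwrite('pics/v3.png',np.vstack([np.hstack([R(sc,400,300),R(sd,400,300)]),np.hstack([R(w[0:300,0:640],640,300),np.zeros((300,160,3),np.uint8)])]))
for n,p in dict(tip=S+[0,0,0]-.021*np.array([np.cos(np.radians(HX)),np.sin(np.radians(HX)),0])+[0,0,.012],seat=S).items():print(n,proj('w3',p),proj('c3',p),proj('s3',p))
```

```text
tip [420.22178769 298.77959811] [290.37501628 158.38952483] [389.05368224 179.19806026]
seat [442.4843754  287.87083391] [285.09346926 163.34167451] [384.84409326 179.88462049]
```

View pics/v3.png

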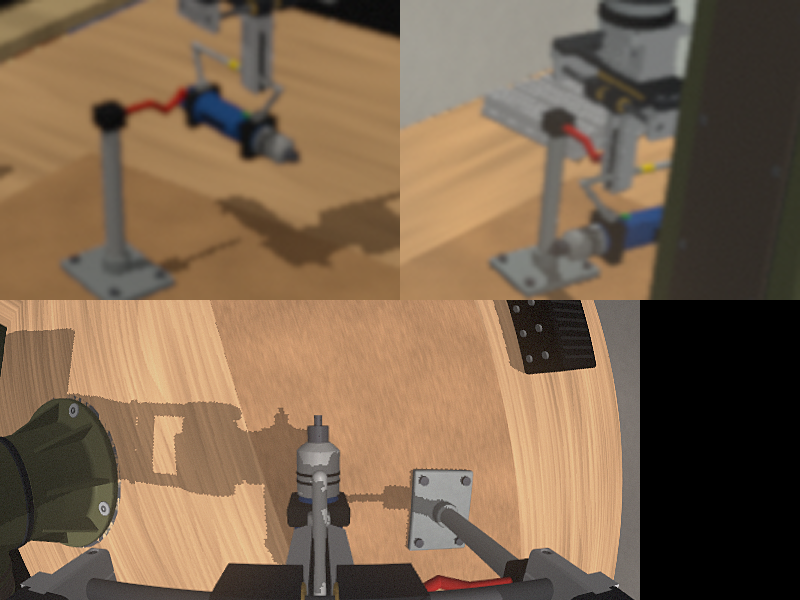

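The upper crops show the driver level in front of the red hook, with the mark at (234,65) in scene and (648,168) in side. The wrist view shows the foot plate with corners around (411,470) to (473,547). I check the hanger yaw and mark from these.

Run:
```python
from h import *
c=[atz('w3',u,v-300,.012) for u,v in((411,470),(471,470),(473,547),(409,549))]
for i in range(4):
    d=c[(i+1)%4]-c[i];print(c[i].round(4),np.linalg.norm(d).round(4),np.degrees(np.arctan2(d[1],d[0])).round(1))
print('foot ctr',np.mean(c,0))
print('mark',tri(('c3',307.8,151.4),('s3',402.4,185.8)),'expect',mrk(rpy()[0],73.3,-.04))
```

```text
[ 0.5111 -0.1554  0.012 ] 0.0851 -15.4
[ 0.5931 -0.1781  0.012 ] 0.1117 -96.7
[ 0.58  -0.289  0.012] 0.0984 162.4
[ 0.4862 -0.2593  0.012 ] 0.1068 76.5
foot ctr [ 0.54260384 -0.22045347  0.012     ]
mark (array([ 0.3857161 , -0.1735746 ,  0.21905064]), array([0.00053987, 0.00053987])) expect [ 0.38656773 -0.17194905  0.22503024]
```

>>> shift_gripper --increments '[{"sx":-0.02, "sz":-0.08}, {"sy":0.3}, {"sy":0.4}, {"sy":0.4}, {"sy":0.4}, {"sy":0.3}, {}, {}]'

```text
time_s: 8.6
ee_pos: [0.4838, -0.1605, 0.2293]
eef_rot: [-3.141, -0.0, 1.281]
force: [-0.2, -0.1, -4.4]
grip_width: 0.0062
grip_force: 60.0
```

Run:
```python
from h import *
t=mrk(S,73.3,.04);t[2]=.202;go(t,-16.7);print(rpy()[0])
```

```text
trans(tool) [-0.0022 -0.0001  0.0273] len 0.0274 rot [-0.0007 -0.0001  0.0013]
[ 0.48384416 -0.16054503  0.2292918 ]
```

Converted, 0.008 m is 0.16, 0.006 m is 0.12.

>>> shift_gripper --increments '[{"sx":-0.02, "sz":0.16}, {"sz":0.12}, {"sz":0.1}, {"sz":0.06}, {"sz":0.06}, {}, {}]'

```text
time_s: 9.3
ee_pos: [0.4838, -0.1621, 0.2045]
eef_rot: [-3.142, 0.0, 1.28]
force: [-0.5, -0.1, -3.9]
grip_width: 0.0063
grip_force: 60.0
```

>>> shift_gripper --increments '[{"sz":0.04}, {"sz":0.02}, {}, {}]'

```text
time_s: 9.7
ee_pos: [0.484, -0.1621, 0.2019]
eef_rot: [3.141, -0.0, 1.28]
force: [-1.0, 2.8, 3.3]
grip_width: 0.006
grip_force: 60.0
```

>>> shift_gripper --increments '[{"sz":0.02}, {"sz":0.02}, {}, {}]'

```text
time_s: 10.1
ee_pos: [0.4841, -0.1621, 0.2001]
eef_rot: [3.14, 0.0, 1.28]
force: [-0.9, 3.4, 7.8]
grip_width: 0.0062
grip_force: 60.0
```

>>> shift_gripper --increments '[{}, {}, {}, {}, {"sz":-0.6}, {"sz":-0.8}, {"sz":-0.6}, {}, {}, {}]' --aperture 0.05

```text
time_s: 11.1
ee_pos: [0.4835, -0.162, 0.2981]
eef_rot: [-3.14, -0.0, 1.28]
force: [-0.4, -0.1, 0.3]
grip_width: 0.0501
grip_force: 0.0
```

>>> shift_gripper --increments '[{}, {}, {}, {}, {}, {}, {}, {}, {}, {}]'

```text
time_s: 12.1
ee_pos: [0.4838, -0.1621, 0.2995]
eef_rot: [3.142, 0.0, 1.28]
force: [-0.0, -0.5, -1.3]
grip_width: 0.0501
grip_force: 0.0
```

Run:
```python
from h import *
snap('scene','c4');snap('side','s4');snap('wrist','w4')
a=cv2.imread('pics/c4.png');b=cv2.imread('pics/s4.png');w=cv2.imread('pics/w4.png')
R=lambda i,W,H:cv2.resize(i,(W,H),interpolation=cv2.INTER_CUBIC)
cv2.imwrite('pics/v4.png',np.vstack([np.hstack([R(a[130:230,230:363],400,300),R(b[130:230,320:453],400,300)]),R(w[0:240,120:640],650,300).copy() if 0 else np.hstack([R(w[0:240,100:620],650,300),np.zeros((300,150,3),np.uint8)])]))
```

```text
(no output)
```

View pics/v4.png

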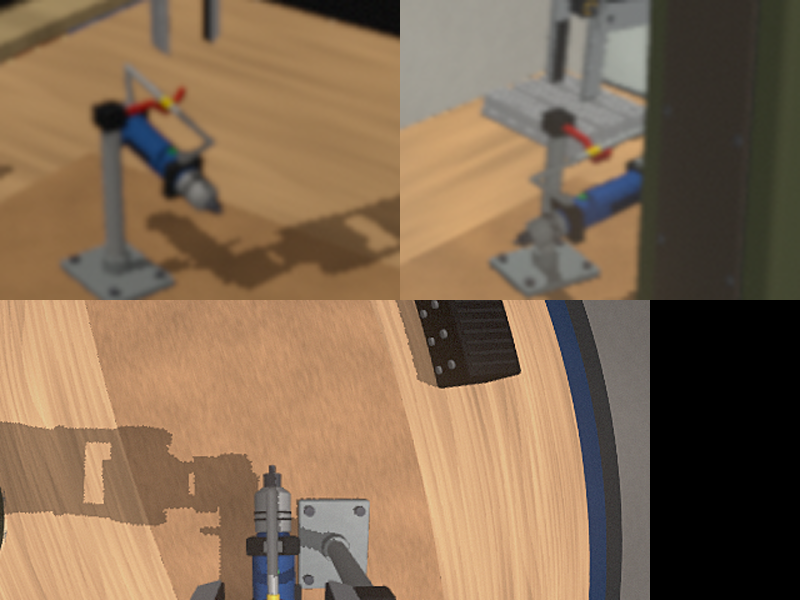

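The driver hangs free at the yellow mark with the nose low. In the scene crop the mark is at (168,102), the bail ends at (128,69) and (211,142), and the nose at (217,210). In the side crop the nose is at (524,242). I measure the tilt.

Run:
```python
from h import *
from scipy.optimize import least_squares
A=lambda u,v:((u+.5)*.3325-.5+230,(v+.5)/3-.5+130)
B=lambda u,v:((u-400+.5)*.3325-.5+320,(v+.5)/3-.5+130)
W=lambda u,v:(u*.8+100,(v-300)*.8)
O=[('c4',*A(168,102),0,95),('c4',*A(127,68),-80,95),('c4',*A(212,142),80,95),('c4',*A(217,210),112,23),('s4',*B(524,242),112,23),('s4',*B(597,152),0,95),('w4',*W(272,465),112,23)]
def P(q,x,z):
    th,yaw=q[3],q[4];R=Ro.from_euler('ZY',[yaw,th]);return q[:3]+R.apply([x/1e3,0,(z-95)/1e3])
f=lambda q:np.concatenate([proj(o[0],P(q,o[3],o[4]))-o[1:3] for o in O])
r=least_squares(f,[*S,.2,np.radians(73.3)],loss='soft_l1');t=r.x[3]
print(r.x[:3].round(4),'tilt',np.degrees(t),'yaw',np.degrees(r.x[4]),'balance',77*np.tan(t));print(f(r.x).round(1))
```

```text
[ 0.4709 -0.2006  0.197 ] tilt 9.672263937107296 yaw 73.39240261566515 balance 13.123490521145623
[-0.2  0.2  0.2 -0.4 -0.7 -0.5  1.2  0.3 -2.9  0.1 -0.3  0.2 -0.1  0.4]
```

>>> shift_gripper --increments '[{}, {}, {}, {}, {}, {}, {}]' --lines "1,1"

```text
time_s: 12.95
```

Run:
```python
from h import *
snap('scene','c5');snap('side','s5');snap('wrist','w5')
for k in 'csw':
    a,b=[cv2.imread(f'pics/{k}{i}.png').astype(int) for i in(4,5)];d=abs(a-b).max(2);ys,xs=np.where(d>40);print(k,len(xs),d.max(),(xs.min(),xs.max(),ys.min(),ys.max()) if len(xs) else'')
```

```text
c 0 26 
s 0 32 
w 516 153 (np.int64(34), np.int64(483), np.int64(40), np.int64(295))
```

Nothing moved between the two sets, so it is at rest. The tilt of about 9.7° puts the balance at about x = +13 mm. I regrasp at x ≈ +53 with the tool leaned to match the tilt.

Converted, 0.03 m is 0.6, 0.025 m is 0.5, -0.085 rad is -0.425.

>>> shift_gripper --increments '[{"ry":-0.425}, {"ry":-0.425}, {"sx":0.6}, {"sz":0.6}, {"sz":0.6}, {"sz":0.5}, {"sz":0.36}, {}]'

```text
time_s: 13.9
ee_pos: [0.4863, -0.1504, 0.1908]
eef_rot: [-3.138, 0.17, 1.28]
force: [0.5, 1.1, -0.8]
grip_width: 0.0498
grip_force: 0.0
```

Run:
```python
from h import *
t=np.radians(9.7);y=np.array([np.cos(np.radians(73.3)),np.sin(np.radians(73.3)),0]);z=np.array([0,0,1])
T=S+.053*(np.cos(t)*y-np.sin(t)*z)+.003*(np.sin(t)*y+np.cos(t)*z)
p,R=rpy();print('tool-frame error',R.inv().apply(T-p).round(4),R.as_matrix()[:,2]@y)
```

```text
tool-frame error [-0.0002  0.0004 -0.0022] -0.1691454754976001
```

>>> shift_gripper --increments '[{}, {}, {}, {}, {}, {}]' --aperture 0 --squeeze 60

```text
time_s: 14.5
ee_pos: [0.4873, -0.1504, 0.193]
eef_rot: [3.142, 0.17, 1.28]
force: [-1.7, 0.3, -0.0]
grip_width: 0.0061
grip_force: 60.0
```

>>> shift_gripper --increments '[{"sx":-0.04, "sz":-0.24}, {"ry":0.3}, {"sx":-0.02, "sz":-0.22}, {"ry":0.3}, {"sx":-0.02, "sz":-0.2}, {"ry":0.25}, {"sx":-0.12}, {"sx":-0.14}, {}, {}]'

```text
time_s: 15.5
ee_pos: [0.4834, -0.1632, 0.2261]
eef_rot: [-3.141, 0.001, 1.28]
force: [-0.5, -0.0, -4.5]
grip_width: 0.0063
grip_force: 60.0
```

Run:
```python
from h import *
t=mrk(S,73.3,.0408-.001);t[2]=.226;go(t,-16.7);p=rpy()[0]
snap('scene','c6');snap('wrist','w6')
a=cv2.imread('pics/c6.png');w=cv2.imread('pics/w6.png')
R=lambda i,W,H:cv2.resize(i,(W,H),interpolation=cv2.INTER_CUBIC)
cv2.imwrite('pics/v6.png',R(a[130:220,240:360],800,600))
```

```text
trans(tool) [ 0.0003 -0.0004  0.0001] len 0.0006 rot [-0.0004  0.001   0.0002]
```

View pics/v6.png

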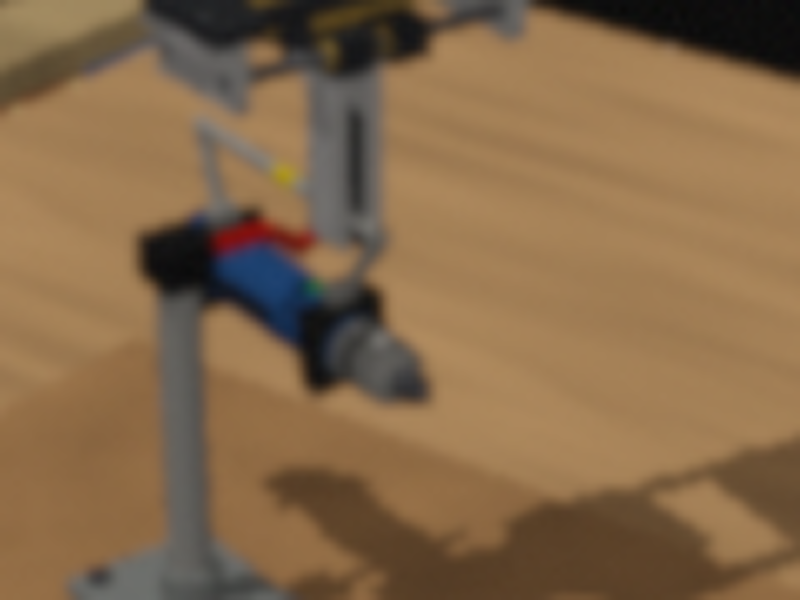

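The driver is held roughly level with the hook inside the window. In this crop the rear bail end is at (203,128), the mark at (285,175), the front end at (378,240) and the nose at (425,392). I check tilt and position.

Run:
```python
from h import *
from scipy.optimize import least_squares
A=lambda u,v:((u+.5)*.15-.5+240,(v+.5)*.15-.5+130)
O=[(*A(203,128),-80,95),(*A(285,175),0,95),(*A(379,238),80,95),(*A(425,390),112,23)]
y=np.array([np.cos(np.radians(73.3)),np.sin(np.radians(73.3)),0])
p=rpy()[0]-[0,0,.003]
def f(q,g=None):
    R=Ro.from_euler('ZY',[np.radians(73.3),q[0]])
    return np.concatenate([proj('c6',p+R.apply([x/1e3-q[1],0,(z-95)/1e3]))-(u,v) for u,v,x,z in O])
r=least_squares(f,[0,.05]);print(np.degrees(r.x[0]),r.x[1],f(r.x).round(1))
print('hook at driver x', r.x[1]+(S-p)@y)
```

```text
-1.685538616108281 0.05123876578343239 [-0.4 -0.4  0.5  0.   0.6 -1.4  0.1  0. ]
hook at driver x 0.011492217093144394
```

Converted, 0.008 m is 0.16, 0.005 m is 0.1.

>>> shift_gripper --increments '[{"sz":0.16}, {"sz":0.16}, {"sz":0.1}, {"sz":0.04}, {"sz":0.04}, {"sz":0.02}, {}, {}]'

```text
time_s: 16.4
ee_pos: [0.4837, -0.1631, 0.2009]
eef_rot: [3.141, -0.0, 1.28]
force: [-2.6, 3.6, 5.8]
grip_width: 0.0064
grip_force: 60.0
```

>>> shift_gripper --increments '[{}, {}, {}, {}, {"sz":-0.6}, {"sz":-0.8}, {"sz":-0.6}, {}, {}, {}]' --aperture 0.05 --quiet true

```text
ok
```

>>> shift_gripper --increments '[{}, {}, {}, {}, {}, {}, {}, {}, {}, {}]' --quiet true

```text
ok
```

>>> shift_gripper --increments '[{}, {}, {}, {}, {}, {}, {}, {}, {}, {}]'

```text
time_s: 19.4
ee_pos: [0.4835, -0.1631, 0.3001]
eef_rot: [-3.142, -0.0, 1.28]
force: [0.0, 0.1, -0.4]
grip_width: 0.05
grip_force: 0.0
```

Run:
```python
from h import *
R=lambda i,W,H:cv2.resize(i,(W,H),interpolation=cv2.INTER_CUBIC)
for k in range(4):snap('scene',f'c7{k}');snap('side',f's7{k}')
a=np.mean([cv2.imread(f'pics/c7{k}.png') for k in range(4)],0).astype(np.uint8)
b=np.mean([cv2.imread(f'pics/s7{k}.png') for k in range(4)],0).astype(np.uint8)
cv2.imwrite('pics/v7.png',np.hstack([R(a[135:215,250:310],450,600),R(b[150:234,348:395],336,600)]))
```

```text
(no output)
```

View pics/v7.png

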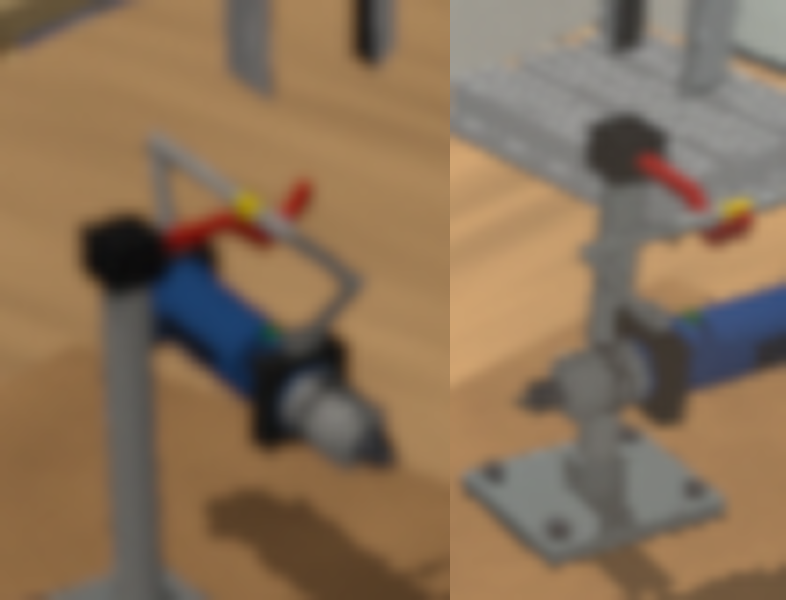

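It hangs free. In the left crop the bail ends are at (157,140) and (355,282), the mark at (248,207) and the nose at (390,460). In the right crop the mark is at (737,210), the front bail end at about (590,252) and the nose at (522,398). I fit the tilt.

Run:
```python
from h import *
from scipy.optimize import least_squares
A=lambda u,v:((u+.5)/7.5-.5+250,(v+.5)/7.5-.5+135)
B=lambda u,v:((u-450+.5)/7.149-.5+348,(v+.5)/7.143-.5+150)
O=[('c70',*A(157,142),-80,95),('c70',*A(248,207),0,95),('c70',*A(355,280),80,95),('c70',*A(390,460),112,23),('s70',*B(737,210),0,95),('s70',*B(522,398),112,23),('s70',*B(590,252),80,95)]
def P(q,x,z):
    return q[:3]+Ro.from_euler('ZY',[q[4],q[3]]).apply([x/1e3,0,(z-95)/1e3])
def fit(O,yaw=None):
    f=lambda q:np.concatenate([proj(o[0],P(q,o[3],o[4]))-o[1:3] for o in O]+([[(q[4]-yaw)*1e3]] if yaw else [])+[(q[:3]-S)*100])
    r=least_squares(f,[*S,.1,np.radians(73.3)]);q=r.x;y=np.array([np.cos(q[4]),np.sin(q[4]),0])
    print(q[:3].round(4),'tilt',np.degrees(q[3]).round(2),'yaw',np.degrees(q[4]).round(1),'hook x',((S-q[:3])@y).round(4),f(q).round(1))
fit(O);fit(O,np.radians(73.3));fit(O[:4],np.radians(73.3));fit(O[4:],np.radians(73.3))
A4=lambda u,v:((u+.5)*.3325-.5+230,(v+.5)/3-.5+130)
B4=lambda u,v:((u-400+.5)*.3325-.5+320,(v+.5)/3-.5+130)
O4=[('c4',*A4(168,102),0,95),('c4',*A4(127,68),-80,95),('c4',*A4(212,142),80,95),('c4',*A4(217,210),112,23),('s4',*B4(524,242),112,23),('s4',*B4(597,152),0,95)]
fit(O4,np.radians(73.3));fit(O4[:4],np.radians(73.3))
d=[cv2.imread(f'pics/c7{k}.png').astype(int) for k in (0,3)];print(abs(d[0]-d[1]).max())
```

```text
[ 0.4689 -0.2121  0.1987] tilt 1.69 yaw 71.8 hook x 0.0115 [-0.1 -0.3  0.3  0.1 -0.4  0.   0.3  0.1 -0.2  0.3 -0.   0.3 -0.1 -0.5
 -0.3 -1.1 -0. ]
[ 0.4701 -0.212   0.1991] tilt 1.91 yaw 73.3 hook x 0.011 [-0.9 -0.2  0.1  0.1 -0.  -0.   0.8 -0.1 -0.5  0.   0.2  0.6 -0.1 -0.4
 -0.  -0.2 -1.1  0. ]
[ 0.4734 -0.209   0.2011] tilt 2.11 yaw 73.3 hook x 0.0073 [-0.9 -0.3  0.2  0.1  0.1  0.1  0.9  0.1 -0.   0.2 -0.8  0.2]
[ 0.4662 -0.2073  0.2018] tilt 1.17 yaw 73.3 hook x 0.0076 [-0.3  0.1 -0.   0.5  0.  -0.5 -0.  -0.5 -0.6  0.3]
[ 0.4685 -0.2031  0.1964] tilt 11.22 yaw 73.3 hook x 0.0029 [-0.3 -0.1  0.2 -1.2 -1.  -0.3  0.6  0.4 -1.4  0.7  0.7  0.4  0.  -0.3
 -0.2 -0.3]
[ 0.4707 -0.201   0.1967] tilt 10.27 yaw 73.3 hook x 0.0003 [-0.3  0.2  0.2 -0.5 -0.9 -0.3  1.   0.5  0.  -0.1 -0.  -0.2]
9
```

The tilt is about 1.8°, within 0.7°, against the 4° limit. The driver is at rest and the hand is clear of it, so I hand in.

```bash
python3 -c "
from station import ctrl
print(ctrl.hand_in())"
```

```text
the job is handed in; nothing more can be done
None
```

I hung the driver by the yellow mark, where it tipped nose-low by about 10°. I then rehung it about 12 mm nose-ward, where it hangs free, at rest and level to about 2°; the job is handed in, but no verdict came back.

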